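# Set out the bristle mops in the finishing rack, coarse to fine

### The job

I am about to refinish a set of iron heads and work through the bristle mops from coarse to fine: yellow, white, red, blue. Move all four from the wooden storage block to the aluminium rack in that order, yellow in the hole next to the rack's red end and blue farthest from it, each shank fully home so that the mop stands upright on the deck. Do not let a mop fall over on the way.

Things in the scene. Friction and masses are not known exactly. Their poses are not given: they have to be found in the camera images.
- mop_yellow: yellow bristle mop (coarse): yellow bristle discs, 42 mm across, stacked 27 mm high on a steel shank 6 mm thick that reaches 40 mm below the origin. Origin: on the axis, at the underside of the 33 mm wide washer under the discs, which rests on the rack; z up the axis, away from the shank. Discs (grip here) from 3 to 30 mm, screw head to 35 mm above the origin. About 70 g.
- mop_white: white bristle mop (medium): white bristle discs, 42 mm across, stacked 27 mm high on a steel shank 6 mm thick that reaches 40 mm below the origin. Origin: on the axis, at the underside of the 33 mm wide washer under the discs, which rests on the rack; z up the axis, away from the shank. Discs (grip here) from 3 to 30 mm, screw head to 35 mm above the origin. About 70 g.
- mop_red: red bristle mop (fine): red bristle discs, 42 mm across, stacked 27 mm high on a steel shank 6 mm thick that reaches 40 mm below the origin. Origin: on the axis, at the underside of the 33 mm wide washer under the discs, which rests on the rack; z up the axis, away from the shank. Discs (grip here) from 3 to 30 mm, screw head to 35 mm above the origin. About 70 g.
- mop_blue: blue bristle mop (finest): blue bristle discs, 42 mm across, stacked 27 mm high on a steel shank 6 mm thick that reaches 40 mm below the origin. Origin: on the axis, at the underside of the 33 mm wide washer under the discs, which rests on the rack; z up the axis, away from the shank. Discs (grip here) from 3 to 30 mm, screw head to 35 mm above the origin. About 70 g.
- storage_block: pale wooden block, 58 x 222 x 50 mm high, fixed; the mops stand in its row of four holes at the start, in any order. Origin: centre of its underside; the row runs along its y, holes at y = -87, -29, 29, 87 mm. Neighbouring mops stand only 16 mm apart: grip with the fingers across the row (closing along the block's x). Holes as in the aluminium rack.
- finishing_rack: aluminium rack, 58 x 238 x 50 mm high, fixed, empty at the start; one end is a red painted cap. Origin: underside, below the middle of the row of four holes; the row runs along its y, 58 mm between holes, red end at +y; close the fingers along its x. Holes 15 mm wide, flared to about 21 mm at the mouth, deeper than a shank is long.
- seat_1 (a point): mouth of hole 1 of the aluminium rack, counted from its red end (nearest the red end): its centre, level with the deck, 50 mm above the bench; z up
- seat_2 (a point): mouth of hole 2 of the aluminium rack, counted from its red end: its centre, level with the deck, 50 mm above the bench; z up
- seat_3 (a point): mouth of hole 3 of the aluminium rack, counted from its red end: its centre, level with the deck, 50 mm above the bench; z up
- seat_4 (a point): mouth of hole 4 of the aluminium rack, counted from its red end (farthest from the red end): its centre, level with the deck, 50 mm above the bench; z up
There are look-alikes about, which are no part of the job. Of the things shaped like the mop_blue, the blue one is meant. Several things have the shape of the mop_white; the one meant has the colours described above.

How it is judged (in metres and radians):
At the end, for the whole second after the job is handed in: Counted from the red end of the aluminium rack, the yellow, white, red and blue mops stand in holes 1, 2, 3 and 4: each within 8 mm of the hole's centre, its washer within 4 mm of the deck, upright within 0.1 rad, at rest (horizontal distance between mop_yellow and seat_1 below 0.008 m and z of mop_yellow in the frame of seat_1 between -0.004 and 0.004 m and angle between each of mop_yellow, mop_white, mop_red, mop_blue's own z axis and vertical below 0.1 rad and linear speed of each of mop_yellow, mop_white, mop_red, mop_blue below 0.02 m/s and horizontal distance between mop_white and seat_2 below 0.008 m and z of mop_white in the frame of seat_2 between -0.004 and 0.004 m and horizontal distance between mop_red and seat_3 below 0.008 m and z of mop_red in the frame of seat_3 between -0.004 and 0.004 m and horizontal distance between mop_blue and seat_4 below 0.008 m and z of mop_blue in the frame of seat_4 between -0.004 and 0.004 m); the robot touches nothing.
It fails at once if a mop falls over (tilts by more than 0.8 rad) (angle between any of mop_yellow, mop_white, mop_red, mop_blue's own z axis and vertical above 0.8 rad).
It also fails if it takes over 106 s, if anything falls off the work surface, if the arm or the gripper's body presses on something with over 40 N, if the wrist force passes 120 N, or if a joint passes its speed limit or range.

### The arm

A 6-joint arm with a two-finger parallel gripper is mounted at the origin on a cart in front of the work surface, level with it; the furniture and walls round the work are solid. World frame = base frame: x ahead of the robot, y to its left, z up, the work surface at z = 0. Lengths are in mm, angles in rad, forces in N, time in s.
With the tool pointing down it reaches from about 275 to 750 mm from the base axis. Payload 10.2 kg.
Tool frame: the origin (TCP) lies at the very end of the fingers, on their centre line; the grasp point (between the pads) lies 19 mm behind it (ctrl.hold_point_z is the distance from the TCP to the grasp point, in mm); z points along the fingers, y is the direction in which the jaws open and shut (so a half turn about z gives the same grasp; the last joint's range is limited). The gripper opens to 85 mm and grips with 20 to 120 N. Pads are 22 mm wide; open, the fingers measure 114 mm over their backs; the gripper's body (76 mm by 85 mm) begins 54 mm behind the grasp point. The pads swing forward as they close: fully open they stand 13 mm farther back than shut.
Start: joints at [1.008, 0.313, 1.498, -0, 1.331, -0.223], TCP at [174.995, 494.983, 231.294] pointing down, gripper open.
Joint ranges: [-2.94, 2.94], [-0.97, 2.17], [0.19, 2.56], [-1.23, 4.37], [0.02, 3.11], [-2.88, 2.88]. Speed limits (rad/s): [2.39, 2.39, 3.01, 3.14, 3.14, 3.14].

### API

Orientations are given as a unit quaternion [w, x, y, z].
In Python, from rig import readout, cams, workorder, spotter, ctrl gives the robot as it stands.
- The arm moves only by the tool step_arm, never from a script. Its argument "plan" is text: rows parted by semicolons, each of 5 numbers parted by spaces: the shift along the tool's x, y, z in cm, then the turn about the tool's z in degrees, then the opening in per cent of the stroke, from 0 (shut) to 100 (fully open). In form: x y z twist gripper; .... A call has 1 to 10 rows; each row is the pose to reach, as a shift and turn from the pose commanded when the call began, along the tool's axes at that moment; what a row does not reach only later rows make up. A row lasts 1/10 s, in which the tool goes at most 50 mm and 8.59 degrees, less where a joint would pass 70% of its speed; a pose out of reach is approached as far as the arm can. A call with a gripper value outside its range is refused whole. The fingers move at their own pace and stop on an object; "grip_force" is the grip in N (left out, the last holds). Time passes only in rows, so rows that repeat a pose let the fingers close. It gives the time, the measured TCP pose, the force and the opening at its end, in the units of the state.
- readout.sense(): the state, without advancing time (a new reading comes with each control period).
- cams.capture(name): name is "scene" or "top" or "wrist"; returns (picture, depth): 420x560x3 uint8, red, green, blue; 420x560 float32, mm along the optical axis (not along the pixel's ray), 0 where there is no reading.
- cams.camera_info(name): a dict with "vfov" (degrees; the focal length in pixels is half the picture's height over the tangent of half this angle, whatever the lens; pixels are square), "cx", "cy" (the principal point, pixels), "k1" (the pictures are not rectified: a ray, as slopes to the right and down, at radius r is drawn at 1 + k1 r^2 times it, then the intrinsics apply), "rvec" (rotation vector, rad) and "tvec" (3), from world to camera coordinates, as OpenCV has them. Camera axes: x right, y down, z forward; pixel columns grow to the right and rows downward; lengths in mm; the calibration is good to about 2 mm. A picture is of the moment at which its call begins: read the wrist's pose just before it. camera_info takes no time and is no camera call; for the wrist camera it gives the pose at the moment of the call.
- workorder.finish_job(): hands the job in, once; it reports no verdict.
Trained networks look in the newest picture that a camera, given by its name, has taken for a name from the list of things; names that differ only in an ending like _2 or _b are one class to them, and where a whole thing is asked for, a point or a joint stands for the part that bears it (a point fixed in the world has none). Each returns a list of dicts, best first, with "conf" (0 to 1); they miss things now and then, are a little off and sometimes report something else, mostly with a low value. They report only what shows in the picture. A call takes as long as a camera call. They do not tell look-alikes from the thing itself.
- spotter.regions_of(camera, target): "pixels" (420x560 bool, what is visible of it) and "extent" ([centre column, centre row, width, height] in pixels, round what is visible of it).
The state is a dict: "time_s": time; "joints": joint angles; "dq": joint speeds; "tau": joint torques, N m; "eef_pos": TCP position; "ee_rot": TCP orientation; "force": force on the tool from outside, world axes, zero at the start; "wrist_torque": the same for the moment, N m; "grip_width": opening from 0.0 (shut) to 1.0 (fully open).
Only numpy, scipy, OpenCV 4.12 (cv2) and the standard library are available. Lean on these libraries where they do the work, as an engineer would, in place of code of your own. Each camera call takes 0.05 s, during which the arm holds its last target. There are 200 camera calls.

## Working session

There is one attempt and no reset: what is moved stays moved. The work goes in short steps, Python scripts to look and compute and a tool call to move; the robot and the scene stay as the last step left them, time stands still between calls to the robot, and variables do not carry over. Pictures are saved under pics/ and viewed, about 12 in all and at most 16, crops included, and the job is handed in when it is done.

Besides the shell and the picture viewer there is one more tool, called by a JSON object that holds its "op" and its "data". step_arm: Moves the arm, as the interface text tells. Its arguments: {"type":"object","properties":{"plan":{"type":"string"},"grip_force":{"type":"number"}},"required":["plan"]}

```bash
mkdir -p pics; ls; python3 - <<'E'
from rig import readout,cams,ctrl
import cv2,numpy as np
s=readout.sense();print({k:np.round(v,3).tolist() for k,v in s.items()})
print(ctrl.hold_point_z)
for n in ("scene","top"):
    p,d=cams.capture(n);cv2.imwrite(f"pics/{n}0.png",p[:,:,::-1]);np.save(f"pics/{n}0d.npy",d);print(n,cams.camera_info(n))
E
```

```text
pics
{'time_s': 0.0, 'joints': [1.008, 0.313, 1.498, -0.0, 1.331, -0.223], 'dq': [-0.0, 0.0, 0.0, -0.001, 0.001, 0.0], 'tau': [0.0, -41.227, -25.975, -0.0, 0.004, -0.0], 'eef_pos': [174.857, 494.741, 230.731], 'ee_rot': [-0.0, 0.169, 0.986, -0.001], 'force': [-0.247, 1.389, 0.082], 'wrist_torque': [-0.021, 0.003, 0.034], 'grip_width': 1.002}
18.700000000000003
scene {'vfov': 46.82268612285283, 'cx': 273.7554238041377, 'cy': 203.89633811656125, 'k1': 0.00761305822891393, 'rvec': array([ 0.57272886, -2.61596822,  1.23438551]), 'tvec': array([472.15469511, 182.20374145, 889.90914788])}
top {'vfov': 47.553946411773005, 'cx': 285.5110929432669, 'cy': 198.0877981578869, 'k1': 0.048212824672750954, 'rvec': array([ 2.12169403, -2.18296891,  0.10590423]), 'tvec': array([  53.21303903,  525.09818289, 1289.49304259])}
```

View pics/scene0.png

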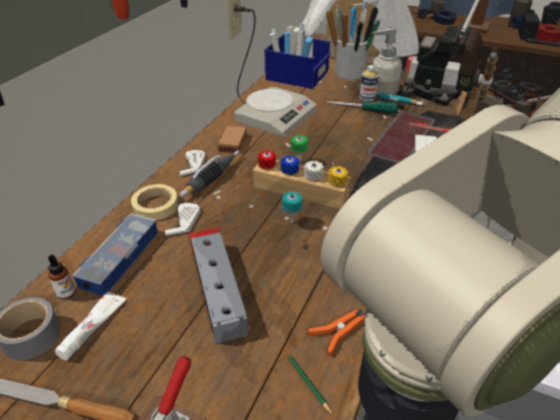

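View pics/top0.png

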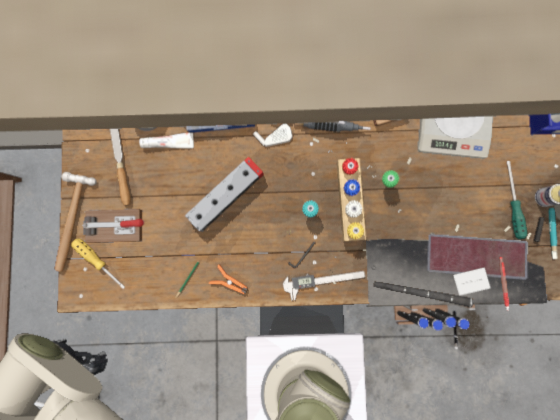

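```bash
cat > h.py <<'E'
import numpy as np,cv2
from rig import readout,cams,spotter
def cal(n,i=None):
    i=i or cams.camera_info(n);f=210/np.tan(np.radians(i["vfov"]/2))
    K=np.array([[f,0,i["cx"]],[0,f,i["cy"]],[0,0,1]]);D=np.array([i["k1"],0,0,0,0.])
    R=cv2.Rodrigues(np.array(i["rvec"]))[0];return K,D,R,np.array(i["tvec"])
def proj(c,P):
    K,D,R,t=c;return cv2.projectPoints(np.float64(P).reshape(-1,1,3),cv2.Rodrigues(R)[0],t,K,D)[0].reshape(-1,2)
def rays(c,uv):
    K,D,R,t=c;n=cv2.undistortPoints(np.float64(uv).reshape(-1,1,2),K,D).reshape(-1,2);return np.c_[n,np.ones(len(n))]
def dep(c,uv,d):  # uv + depth -> world
    K,D,R,t=c;return (rays(c,uv)*np.reshape(d,(-1,1))-t)@R
def onz(c,uv,z):  # intersect with plane z
    K,D,R,t=c;C=-R.T@t;r=rays(c,uv)@R;return C+r*((z-C[2])/r[:,2])[:,None]
def cloud(c,d):
    v,u=np.mgrid[:420,:560];return dep(c,np.c_[u.ravel(),v.ravel()],d.ravel()).reshape(420,560,3)
E
python3 - <<'E'
from h import *
for n in("top","scene"):
    c=cal(n);d=np.load(f"pics/{n}0d.npy");print(n,"cam",-c[2].T@c[3],"base/tcp px",proj(c,[[0,0,0],[175,495,231]]))
    W=cloud(c,d)
    if n=="top":
        for (u,v) in [(280,60),(280,115),(300,390),(40,380),(351,166),(352,187),(353,209),(355,231),(311,209),(391,179),(225,195)]:print(u,v,W[v,u].round())
        np.save("pics/top0W.npy",W)
    for nm in ("storage_block","finishing_rack","mop_yellow","mop_white","mop_red","mop_blue"):
        for r in spotter.regions_of(n,nm)[:6]:
            print(nm,round(r["conf"],2),np.round(r["extent"]),np.median(W[r["pixels"]],0).round())
E
```

```text
top cam [ 372.24891015   16.11329703 1342.58077844] base/tcp px [[305.33980717 393.75453693]
 [ 85.56004274 348.45210622]]
280 60 [ 451.   20. 1155.]
280 115 [ 430.   21. 1147.]
300 390 [ 74.  14. 236.]
40 380 [176. 450. 507.]
351 166 [ 601. -140.   85.]
352 187 [ 545. -140.   84.]
353 209 [ 486. -140.   86.]
355 231 [ 428. -142.   87.]
311 209 [490. -30.  73.]
391 179 [ 565. -246.   73.]
225 195 [537. 203.  53.]
storage_block 0.71 [352. 200.  29.  82.] [ 516. -127.   49.]
finishing_rack 0.95 [223. 196.  79.  73.] [537. 207.  49.]
mop_yellow 0.49 [355. 231.  15.  16.] [ 428. -142.   80.]
mop_white 0.67 [354. 211.  18.  16.] [ 486. -140.   79.]
mop_white 0.51 [310. 208.  19.  19.] [491. -27.  69.]
mop_red 0.67 [349. 169.  17.  17.] [ 602. -137.   78.]
mop_blue 0.8 [388. 180.  16.  19.] [ 564. -243.   68.]
mop_blue 0.58 [352. 189.  18.  17.] [ 543. -139.   79.]
scene cam [181.00757298 715.49580696 709.48471424] base/tcp px [[531.72258262 303.44545199]
 [383.38030791 464.39432452]]
storage_block 0.83 [302. 184.  94.  45.] [ 504. -114.   36.]
mop_yellow 0.6 [337. 177.  19.  20.] [ 426. -134.   75.]
mop_yellow 0.21 [267. 159.  19.  22.] [ 599. -128.   75.]
mop_white 0.8 [293. 207.  20.  29.] [488. -19.  66.]
mop_white 0.53 [313. 169.  22.  20.] [ 483. -131.   76.]
mop_red 0.5 [266. 160.  22.  20.] [ 598. -128.   76.]
mop_blue 0.71 [290. 167.  24.  24.] [ 541. -129.   74.]
mop_blue 0.51 [300. 146.  17.  28.] [ 564. -239.   61.]
mop_blue 0.4 [267. 160.  20.  20.] [ 598. -127.   76.]
```

```bash
cat >> h.py <<'E'
from scipy.spatial.transform import Rotation as Ro
def tool():
    s=readout.sense();q=s["ee_rot"];return np.array(s["eef_pos"]),Ro.from_quat([q[1],q[2],q[3],q[0]]).as_matrix(),s
def go(p,yaw=None):
    """shift cm in tool axes + twist deg to reach TCP p; yaw = world direction (deg) of jaw axis y, mod 180"""
    e,R,s=tool();d=R.T@(np.array(p)-e)/10;tw=0
    if yaw is not None:
        cur=np.degrees(np.arctan2(R[1,1],R[0,1]));tw=-((yaw-cur+90)%180-90)
    print("pos",e.round(1),"jawyaw",np.degrees(np.arctan2(R[1,1],R[0,1])).round(1),"q6",round(s["joints"][5],2),"SHIFT",d.round(2),"TWIST",round(tw,1),"t",round(s["time_s"],2),"grip",np.round(s["grip_width"],2),"F",np.round(s["force"],1))
E
python3 - <<'E'
from h import *
K,D,R,t=cal("wrist");e,Rt,s=tool();C=-R.T@t
print("cam in tool",(Rt.T@(C-e)).round(1),"axes",(Rt.T@R.T).round(2).tolist(), K[0,0])
# rough rack axis from top
W=np.load("pics/top0W.npy")
c=cal("top")
p=cams.capture("top")[0]
for nm in("finishing_rack","storage_block"):
    r=spotter.regions_of("top",nm)[0]
    m=r["pixels"]; v,u=np.nonzero(m)
    X=onz(c,np.c_[u,v],50)[:,:2]
    b=cv2.minAreaRect(X.astype(np.float32));print(nm,b,cv2.boxPoints(b).round())
go([537,203,330],-40)
E
```

```text
cam in tool [  71.9    0.3 -142.3] axes [[0.0, -0.96, -0.29], [1.0, 0.0, 0.0], [-0.0, -0.29, 0.96]] 312.9046022073874
finishing_rack ((538.3255004882812, 205.37095642089844), (68.71539306640625, 234.95083618164062), 43.21684646606445) [[433. 267.]
 [594.  96.]
 [644. 143.]
 [483. 315.]]
storage_block ((514.8455200195312, -137.88482666015625), (217.0331268310547, 61.20022964477539), 2.379391670227051) [[ 405. -112.]
 [ 408. -173.]
 [ 625. -164.]
 [ 622. -103.]]
pos [175.  495.  231.3] jawyaw 70.5 q6 -0.22 SHIFT [-43.86 -15.46  -9.87] TWIST -69.5 t 0.85 grip 1.0 F [ 0.4 -0.1  0.1]
```

```bash
python3 - <<'E'
from h import *
go([537,203,260],43)
E
```

```text
pos [175.  495.  231.3] jawyaw 70.5 q6 -0.22 SHIFT [-43.86 -15.46  -2.87] TWIST 27.5 t 0.85 grip 1.0 F [ 0.4 -0.1  0.1]
```

{"op": "step_arm", "data": {"plan": "-4 -1.5 -2.9 5 100;-9 -3 -2.9 10 100;-14 -5 -2.9 16 100;-19 -6.5 -2.9 22 100;-24 -8.5 -2.9 27.5 100;-29 -10 -2.9 27.5 100;-34 -12 -2.9 27.5 100;-39 -13.5 -2.9 27.5 100;-43.9 -15.5 -2.9 27.5 100;-43.9 -15.5 -2.9 27.5 100"}}

```text
time_s: 1.85
eef_pos: [539.6, 199.6, 259.8]
ee_rot: [0.0, 0.4, 0.917, -0.0]
force: [-0.6, 0.6, -0.2]
grip_width: 1.002
```

```bash
python3 - <<'E'
from h import *
go([537,203,260],43)
c=cal("wrist");p,d=cams.capture("wrist");cv2.imwrite("pics/w1.png",p[:,:,::-1]);np.save("pics/w1d.npy",d)
import pickle;pickle.dump(c,open("pics/w1c.pkl","wb"))
W=cloud(c,d);np.save("pics/w1W.npy",W)
r=spotter.regions_of("wrist","finishing_rack")[0];m=r["pixels"];print(r["conf"],r["extent"])
t=m&(abs(W[...,2]-50)<8)
print("deck z",np.median(W[t][:,2]))
v,u=np.nonzero(t);b=cv2.minAreaRect(onz(c,np.c_[u,v],50)[:,:2].astype(np.float32));print(b)
E
```

```text
pos [539.6 199.6 259.8] jawyaw 42.9 q6 -0.6 SHIFT [ 0.42  0.04 -0.02] TWIST -0.1 t 1.85 grip 1.0 F [-0.6  0.6 -0.2]
0.68 [287.0, 169.8, 54.7, 207.5]
deck z 49.62074602514079
((543.8162841796875, 209.0557861328125), (58.589786529541016, 236.28863525390625), 41.89726638793945)
```

View pics/w1.png

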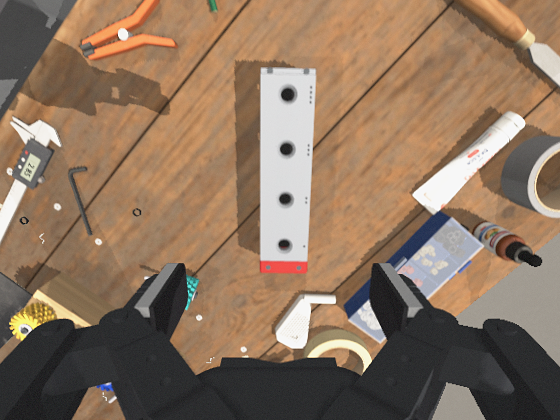

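```bash
python3 - <<'E'
from h import *
import pickle
c=pickle.load(open("pics/w1c.pkl","rb"));g=cv2.imread("pics/w1.png")
cv2.imwrite("pics/w1z.png",cv2.resize(g[75:280,240:330],None,fx=2.9,fy=2.9,interpolation=cv2.INTER_CUBIC))
gr=g.max(2)
H=[]
for (u,v) in [(284,245),(285,199),(287,149),(288,94)]:
    for th in (60,110,150):
        m=(gr<th).astype(np.uint8);n,l,s,ce=cv2.connectedComponentsWithStats(m[v-13:v+14,u-13:u+14])
        k=l[13,13];cc=ce[k]+[u-13,v-13];X=onz(c,cc,50)[0];print(th,s[k],cc.round(1),X.round(1))
    H.append(X[:2])
H=np.array(H);print(np.diff(H,axis=0),np.linalg.norm(np.diff(H,axis=0),axis=1),H.mean(0))
d=H[0]-H[3];print(np.degrees(np.arctan2(d[1],d[0])))
E
```

```text
60 [ 8  9 10  6 48] [283.8 243.3] [596.8 149.4  50. ]
110 [ 8  8 11 10 86] [283.8 244.2] [597.6 148.6  50. ]
150 [  7   7  14  12 124] [284.2 244.4] [598.2 148.7  50. ]
60 [ 8  8 10  9 71] [284.6 198.4] [558.9 191.1  50. ]
110 [  7   7  12  12 102] [284.9 198.5] [559.3 191.2  50. ]
150 [  7   7  14  13 143] [285.5 198.7] [559.9 191.6  50. ]
60 [ 7  8 11 10 93] [285.9 148.6] [521.  233.7  50. ]
110 [  6   7  13  12 126] [286.  148.6] [521.  233.8  50. ]
150 [  6   6  15  14 166] [286.7 148.6] [521.5 234.3  50. ]
60 [  6   8  13  12 110] [287.2  94.2] [482.7 276.2  50. ]
110 [  6   7  14  13 142] [287.3  94.2] [482.9 276.3  50. ]
150 [  6   6  16  15 195] [288.2  94. ] [483.5 277.1  50. ]
[[-38.27285742  42.91128166]
 [-38.4438453   42.73533745]
 [-38.03733108  42.76960916]] [57.49947573 57.48250436 57.23703368] [540.78253186 212.90996862]
-48.21570567042545
```

View pics/w1z.png

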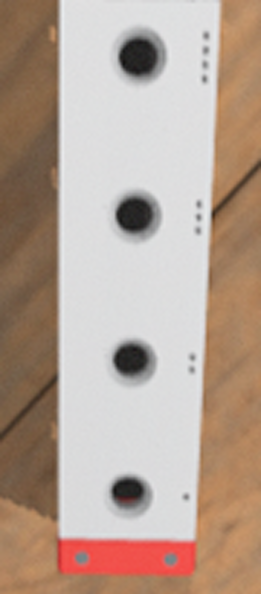

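```bash
python3 - <<'E'
from h import *
go([515,-139,270],91)
E
```

```text
pos [539.1 200.1 259.5] jawyaw 42.8 q6 -0.6 SHIFT [-23.24 -24.82  -1.03] TWIST -48.2 t 1.95 grip 1.0 F [0.2 0.8 0.1]
```

{"op": "step_arm", "data": {"plan": "-3 -3.2 -1 -8 100;-6 -6.4 -1 -16 100;-9.3 -9.9 -1 -24 100;-12.6 -13.4 -1 -32 100;-16 -17 -1 -40 100;-19.5 -20.8 -1 -48.2 100;-23.2 -24.8 -1 -48.2 100;-23.2 -24.8 -1 -48.2 100;-23.2 -24.8 -1 -48.2 100"}}

```text
time_s: 2.85
eef_pos: [513.8, -137.8, 270.2]
ee_rot: [-0.0, -0.009, 1.0, -0.0]
force: [-0.3, 0.8, -0.3]
grip_width: 0.996
```

```bash
python3 - <<'E'
from h import *
go([515,-139,270],91)
c=cal("wrist");p,d=cams.capture("wrist");cv2.imwrite("pics/w2.png",p[:,:,::-1])
W=cloud(c,d);np.save("pics/w2W.npy",W)
for nm in("mop_yellow","mop_white","mop_red","mop_blue"):
    for r in spotter.regions_of("wrist",nm)[:3]:
        m=r["pixels"];t=m&(W[...,2]>72);h=m&(W[...,2]>82)
        print(nm,round(r["conf"],2),np.round(r["extent"]),W[m][:,2].max().round(),"discs",np.median(W[t],0).round(1) if t.any() else None,"head",W[h].mean(0).round(1) if h.any() else None)
E
```

```text
pos [ 513.8 -137.8  270.2] jawyaw 91.1 q6 -2.07 SHIFT [-0.12 -0.12  0.02] TWIST 0.1 t 2.85 grip 1.0 F [-0.3  0.8 -0.3]
mop_yellow 0.77 [274. 103.  46.  44.] 413.0 discs [ 431.1 -143.4   79.5] head [ 431.5 -143.1   95.1]
mop_yellow 0.72 [502. 218. 116. 123.] 413.0 discs [ 442.  -139.2  412.5] head [ 442.  -139.2  412.5]
mop_white 0.76 [379. 195.  38.  59.] 413.0 discs [ 442.  -139.2  412.5] head [ 442.  -139.2  412.5]
mop_white 0.75 [275. 161.  40.  36.] 413.0 discs [ 487.7 -141.4   79.4] head [ 486.7 -141.6   98.7]
mop_red 0.55 [277. 257.  39.  39.] 413.0 discs [ 601.2 -137.4   79.4] head [ 592.3 -137.2  107.6]
mop_blue 0.84 [223. 232.  54.  36.] 413.0 discs [ 442.  -139.2  412.5] head [ 442.  -139.2  412.5]
mop_blue 0.78 [276. 212.  34.  37.] 413.0 discs [ 544.5 -139.4   79.4] head [ 540.  -139.   102.3]
mop_blue 0.7 [273. 177.  57. 185.] 413.0 discs [ 490.1 -136.    79. ] head [ 442.  -139.2  412.5]
```

View pics/w2.png

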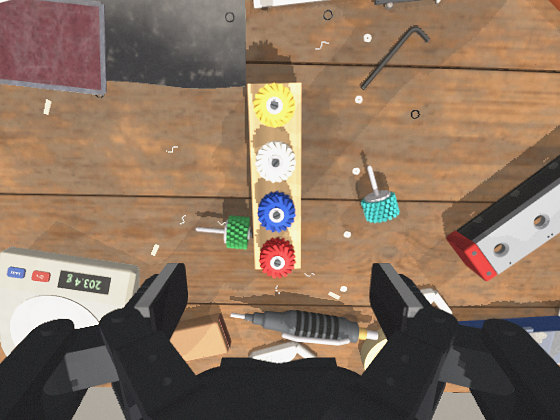

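```bash
python3 - <<'E'
from h import *
import pickle
c=cal("wrist");g=cv2.imread("pics/w2.png");W=np.load("pics/w2W.npy")
pickle.dump(c,open("pics/w2c.pkl","wb"))
for n,(u,v) in dict(green=(237,232),gshank=(208,230),teal=(380,207),tshank=(371,178)).items():
    a=W[v-14:v+15,u-14:u+15].reshape(-1,3);a=a[(a[:,2]<200)&(a[:,2]>8)];print(n,np.percentile(a,[2,50,98],axis=0).round().tolist())
for n,uv in dict(y=(274,104),w=(276,162),b=(277,214),r=(278,262)).items():print(n,onz(c,uv,85)[0].round(1))
z=W[...,2];w=(z>77)&(z<82)
for n,(u,v) in dict(y=(274,104),w=(276,162),b=(277,214),r=(278,262)).items():
    m=np.zeros_like(w);m[v-24:v+24,u-24:u+24]=1;m&=w
    P=W[m][:,:2].astype(np.float32);P=P[np.hypot(*(P-np.median(P,0)).T)<24];print(n,len(P),[np.round(q,1) for q in cv2.minEnclosingCircle(P)])
cv2.imwrite("pics/w2z.png",cv2.resize(g[75:285,180:420],None,fx=2.8,fy=2.8,interpolation=cv2.INTER_CUBIC))
E
```

```text
green [[570.0, -206.0, 20.0], [585.0, -189.0, 36.0], [605.0, -174.0, 42.0]]
gshank [[584.0, -245.0, 20.0], [587.0, -228.0, 23.0], [591.0, -211.0, 25.0]]
teal [[533.0, -24.0, 17.0], [547.0, -10.0, 36.0], [568.0, 8.0, 43.0]]
tshank [[499.0, -26.0, 12.0], [518.0, -18.0, 23.0], [534.0, 0.0, 25.0]]
y [ 431.  -140.7   85. ]
w [ 488.7 -137.5   85. ]
b [ 545.7 -135.1   85. ]
r [ 603.6 -132.7   85. ]
y 1041 [array([ 431.3, -143.4]), np.float64(21.5)]
w 953 [array([ 488.7, -141.6]), np.float64(21.6)]
b 852 [array([ 546.5, -139.2]), np.float64(21.8)]
r 771 [array([ 604.4, -137.1]), np.float64(21.8)]
```

View pics/w2z.png

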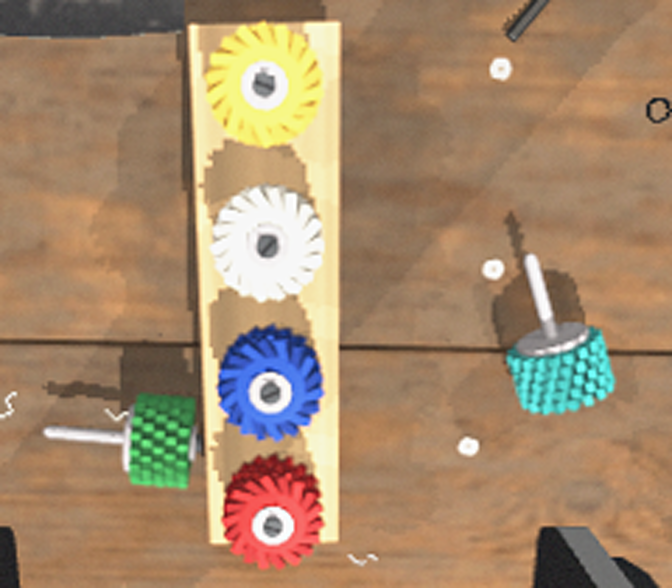

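```bash
cat >> h.py <<'E'
def mops():
    """cloud-based disc-top circle centres from wrist"""
    c=cal("wrist");p,d=cams.capture("wrist");W=cloud(c,d);z=W[...,2];w=((z>76)&(z<83)).astype(np.uint8)
    n,l,s,ce=cv2.connectedComponentsWithStats(w)
    for k in range(1,n):
        if s[k][4]>400:
            P=W[l==k][:,:2].astype(np.float32);a,r=cv2.minEnclosingCircle(P)
            print(np.median(p[l==k],0),np.round(a,1),round(r,1),np.median(z[l==k]).round(1))
    return c,p,W
E
python3 - <<'E'
from h import *
for i in range(3):
    e,R,s=tool();print(e.round(1),s["dq"].round(3));c=mops()[0];C=-c[2].T@c[3];print("cam",C.round(1),cv2.Rodrigues(c[2])[0].ravel().round(4))
E
```

```text
[ 514.4 -134.8  270.5] [-0.004  0.002 -0.004 -0.002 -0.001 -0.004]
[247. 247. 132.] [ 430.7 -143.4] 21.4 79.6
[247. 247. 247.] [ 488.8 -141.2] 21.7 79.5
[ 73. 119. 235.] [ 546.6 -139.2] 21.7 79.4
[247.  88.  87.] [ 604.3 -137. ] 21.9 79.5
cam [ 442.5 -136.5  412.8] [-2.0422 -2.0909 -0.3072]
[ 514.4 -134.9  270.4] [-0.007  0.004 -0.002 -0.    -0.001 -0.003]
[247. 247. 132.] [ 431.1 -143.4] 21.5 79.6
[247. 247. 247.] [ 488.2 -141. ] 21.6 79.5
[ 74. 119. 235.] [ 546.4 -139.5] 21.7 79.5
[247.  88.  87.] [ 604.3 -137.2] 21.6 79.4
cam [ 442.5 -136.7  412.8] [-2.0422 -2.0908 -0.3071]
[ 514.4 -135.1  270.4] [-0.01   0.005 -0.001 -0.    -0.    -0.001]
[247. 247. 132.] [ 430.8 -143.7] 21.4 79.6
[247. 247. 247.] [ 488.7 -141.2] 21.6 79.5
[ 74. 119. 235.] [ 546.8 -139.3] 21.7 79.5
[247.  89.  87.] [ 604.2 -137.1] 21.8 79.5
cam [ 442.5 -136.9  412.8] [-2.0424 -2.0906 -0.307 ]
```

```bash
python3 - <<'E'
from h import *
go([430.9,-143.5,55],92.1)
E
```

```text
pos [ 514.4 -135.3  270.4] jawyaw 91.3 q6 -2.07 SHIFT [ 8.37 -0.63 21.54] TWIST -0.8 t 3.25 grip 1.0 F [-0.4 -0.4 -0. ]
```

{"op": "step_arm", "data": {"plan": "4 -0.3 4 -0.8 100;8.4 -0.5 9 -0.8 100;8.4 -0.5 12 -0.8 100;8.4 -0.5 12 -0.8 100;8.4 -0.5 12 -0.8 100;8.4 -0.5 12 -0.8 100"}}

```text
time_s: 3.85
eef_pos: [432.5, -143.8, 152.7]
ee_rot: [0.002, -0.018, 1.0, -0.001]
force: [1.0, 0.4, 0.6]
grip_width: 1.001
```

```bash
python3 - <<'E'
from h import *
go([430.9,-143.5,55],92.1)
mops()
go([430.9,-143.5,55],92.1)
E
```

```text
pos [ 432.5 -143.8  152.7] jawyaw 92.1 q6 -2.19 SHIFT [0.2  0.06 9.77] TWIST -0.0 t 3.85 grip 1.0 F [1.  0.4 0.6]
[247. 247. 130.] [ 430.7 -143.6] 21.8 79.4
[247. 247. 247.] [ 488.6 -141.5] 22.1 79.5
[ 80. 121. 227.] [ 545.9 -139.7] 21.9 79.5
pos [ 432.3 -143.7  152.5] jawyaw 92.1 q6 -2.19 SHIFT [0.18 0.05 9.75] TWIST -0.0 t 3.9 grip 1.01 F [0.2 0.7 0.1]
```

{"op": "step_arm", "data": {"plan": "0.1 0 3 0 100;0.1 0 6 0 100;0.1 0 8.5 0 100;0.1 0 9.7 0 100;0.1 0 9.7 0 100;0.1 0 9.7 0 30;0.1 0 9.7 0 30;0.1 0 9.7 0 30;0.1 0 9.7 0 30;0.1 0 9.7 0 30", "grip_force": 40}}

```text
time_s: 4.9
eef_pos: [430.0, -143.4, 54.4]
ee_rot: [0.001, -0.018, 1.0, -0.0]
force: [-1.5, 0.9, 7.3]
grip_width: 0.476
```

```bash
python3 - <<'E'
from h import *
go([430.9,-143.5,55],92.1)
E
```

```text
pos [ 430.  -143.4   54.4] jawyaw 92.0 q6 -2.19 SHIFT [-0.09 -0.01 -0.06] TWIST -0.1 t 4.9 grip 0.48 F [-1.5  0.9  7.3]
```

{"op": "step_arm", "data": {"plan": "0 0 -1 0 30;0 0 -3 0 30;0 0 -6 0 30;0 0 -9 0 30;0 0 -12 0 30;0 0 -12 0 30"}}

```text
time_s: 5.5
eef_pos: [430.8, -144.0, 177.5]
ee_rot: [0.003, -0.018, 1.0, -0.002]
force: [-0.0, 0.4, -2.6]
grip_width: 0.476
```

```bash
python3 - <<'E'
from h import *
go([598.8,148,175],41.8)
p,d=cams.capture("wrist");cv2.imwrite("pics/w3.png",p[:,:,::-1])
E
```

```text
pos [ 430.8 -144.   177.5] jawyaw 92.0 q6 -2.19 SHIFT [-17.83  28.58   0.23] TWIST 50.2 t 5.5 grip 0.48 F [-0.   0.4 -2.6]
```

View pics/w3.png

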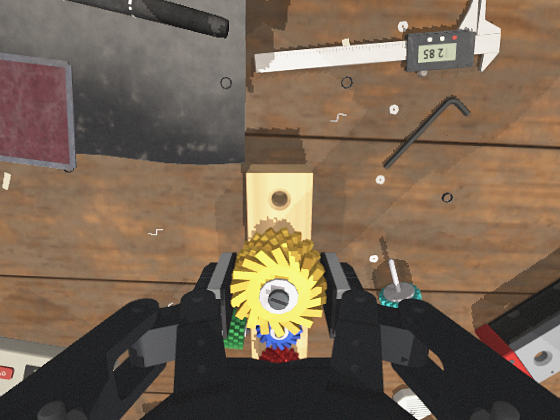

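{"op": "step_arm", "data": {"plan": "-1.2 2 0 5 30;-3.2 5.2 0 12 30;-5.2 8.4 0 19 30;-7.2 11.6 0 26 30;-9.3 14.9 0 33 30;-11.4 18.3 0 40 30;-13.6 21.8 0 46 30;-15.8 25.3 0 50 30;-17.3 27.7 0 50 30;-17.8 28.6 0 50 30"}}

```text
time_s: 6.55
eef_pos: [597.1, 151.2, 171.7]
ee_rot: [-0.001, 0.405, 0.914, -0.0]
force: [0.3, -1.2, 0.0]
grip_width: 0.479
```

{"op": "step_arm", "data": {"plan": "0 0 0 0 30;0 0 0 0 30;0 0 0 0 30;0 0 0 0 30"}}

```text
time_s: 6.95
eef_pos: [597.0, 148.0, 173.5]
ee_rot: [0.0, 0.407, 0.913, -0.0]
force: [0.1, -0.5, -1.0]
grip_width: 0.478
```

```bash
cat >> h.py <<'E'
S={1:(598.8,148.0),2:(560.1,191.3),3:(521.5,234.5),4:(482.8,277.8)}
def holes(save=None):
    c=cal("wrist");p,d=cams.capture("wrist")
    if save:cv2.imwrite(save,p[:,:,::-1])
    gr=p.max(2)
    for k,s in S.items():
        u,v=proj(c,[*s,50])[0];u0,v0=int(round(u)),int(round(v))
        if not(20<u0<540 and 20<v0<400):continue
        m=(gr[v0-14:v0+15,u0-14:u0+15]<130).astype(np.uint8);n,l,st,ce=cv2.connectedComponentsWithStats(m)
        j=min(range(1,n),key=lambda j:np.hypot(*(ce[j]-14))) if n>1 else 0
        print("hole",k,"px",(u0,v0),st[j],onz(c,ce[j]+[u0-14,v0-14],50)[0][:2].round(1),"exp",s)
    return c,p,d
E
python3 - <<'E'
from h import *
go([598.8,148,175],41.8);holes();go([598.8,148,175],41.8)
E
```

```text
pos [597.  148.  173.5] jawyaw 42.0 q6 -0.68 SHIFT [-0.13  0.13 -0.15] TWIST 0.2 t 6.95 grip 0.48 F [ 0.1 -0.5 -1. ]
hole 1 px (279, 203) [  5   5  17  16 207] [597.2 148.6] exp (598.8, 148.0)
hole 2 px (279, 136) [  5   5  17  17 243] [559.1 191.2] exp (560.1, 191.3)
hole 3 px (279, 60) [  4   5  19  20 301] [521.2 233.6] exp (521.5, 234.5)
pos [597.  148.2 173.5] jawyaw 42.0 q6 -0.68 SHIFT [-0.13  0.12 -0.15] TWIST 0.2 t 7.0 grip 0.48 F [ 0.5 -0.4 -0.4]
```

{"op": "step_arm", "data": {"plan": "-0.1 0.05 3 0 30;-0.1 0.05 6 0 30;-0.1 0.05 7.5 0 30;-0.1 0.05 8.5 0 30;-0.1 0.05 9.5 0 30;-0.1 0.05 10.5 0 30;-0.1 0.05 11.3 0 30;-0.1 0.05 11.8 0 30;-0.1 0.05 11.8 0 30"}}

```text
time_s: 7.9
eef_pos: [598.3, 148.6, 55.1]
ee_rot: [0.0, 0.406, 0.914, 0.0]
force: [0.6, -0.0, -1.3]
grip_width: 0.478
```

```bash
python3 - <<'E'
from h import *
go([598.3,148.2,54.5],41.8)
E
```

```text
pos [598.3 148.6  55.1] jawyaw 42.0 q6 -0.68 SHIFT [-0.03 -0.02  0.06] TWIST 0.2 t 7.9 grip 0.48 F [ 0.6 -0.  -1.3]
```

{"op": "step_arm", "data": {"plan": "0 0 0.05 0 100;0 0 0.05 0 100;0 0 0.05 0 100;0 0 0.05 0 100;0 0 -2 0 100;0 0 -6 0 100;0 0 -10 0 100;0 0 -13 0 100;0 0 -13 0 100;0 0 -13 0 100"}}

```text
time_s: 8.9
eef_pos: [598.1, 148.6, 185.3]
ee_rot: [0.0, 0.406, 0.914, 0.0]
force: [-0.2, 0.0, -0.3]
grip_width: 0.999
```

```bash
python3 - <<'E'
from h import *
c,p,W=mops();cv2.imwrite("pics/w4.png",p[:,:,::-1])
go([488.6,-141.3,175],92.1)
E
```

```text
[247. 245. 125.] [599.5 149.3] 21.9 79.4
[220.  61.  60.] [ 604.1 -136.9] 22.4 79.3
pos [597.7 148.6 184.3] jawyaw 42.0 q6 -0.68 SHIFT [-14.23 -27.51   0.95] TWIST -50.1 t 8.95 grip 1.0 F [-0.   0.7 -0.8]
```

View pics/w4.png

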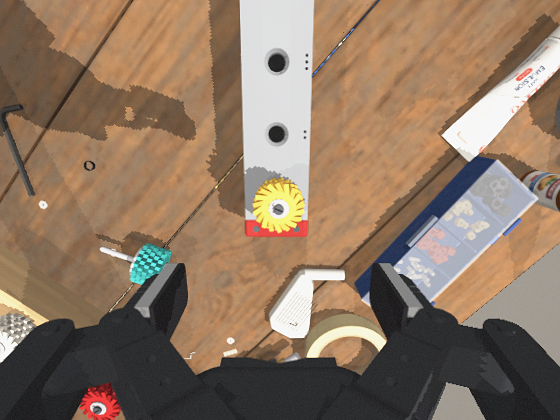

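{"op": "step_arm", "data": {"plan": "-1 -2 1 -4 100;-2.8 -5.4 1 -11 100;-4.6 -8.8 1 -18 100;-6.4 -12.2 1 -25 100;-8.2 -15.7 1 -32 100;-10 -19.2 1 -39 100;-11.8 -22.7 1 -46 100;-13.4 -25.8 1 -50 100;-14.1 -27.2 1 -50 100;-14.2 -27.5 1 -50 100"}}

```text
time_s: 9.95
eef_pos: [488.0, -142.2, 174.0]
ee_rot: [-0.001, -0.016, 1.0, 0.001]
force: [-0.4, 1.6, 0.0]
grip_width: 1.002
```

{"op": "step_arm", "data": {"plan": "0 0 1 0 100;0 0 2.5 0 100;0 0 2.5 0 100;0 0 2.5 0 100"}}

```text
time_s: 10.35
eef_pos: [489.1, -140.1, 149.9]
ee_rot: [-0.0, -0.018, 1.0, 0.0]
force: [-0.1, -0.7, 0.6]
grip_width: 1.0
```

```bash
python3 - <<'E'
from h import *
go([488.6,-141.3,55],92.1);mops();go([488.6,-141.3,55],92.1)
E
```

```text
pos [ 489.1 -140.1  149.9] jawyaw 92.1 q6 -2.12 SHIFT [ 0.04 -0.13  9.49] TWIST -0.0 t 10.35 grip 1.0 F [-0.1 -0.7  0.6]
[247. 247. 247.] [ 488.7 -141.7] 21.8 79.5
[ 90. 134. 241.] [ 546.8 -139.8] 22.2 79.5
[247.  90.  89.] [ 602.7 -137.8] 21.3 79.4
pos [ 489.3 -140.4  150.3] jawyaw 92.1 q6 -2.12 SHIFT [ 0.07 -0.09  9.53] TWIST -0.0 t 10.4 grip 1.0 F [0.2 0.4 0. ]
```

{"op": "step_arm", "data": {"plan": "0 -0.1 3 0 100;0 -0.1 6 0 100;0 -0.1 8.5 0 100;0 -0.1 9.5 0 100;0 -0.1 9.5 0 100;0 -0.1 9.5 0 30;0 -0.1 9.5 0 30;0 -0.1 9.5 0 30;0 -0.1 9.5 0 30;0 -0.1 9.5 0 30"}}

```text
time_s: 11.4
eef_pos: [489.5, -142.3, 56.4]
ee_rot: [0.001, -0.018, 1.0, -0.0]
force: [-1.1, 1.0, 5.5]
grip_width: 0.479
```

{"op": "step_arm", "data": {"plan": "0 0 0 0 30;0 0 -1 0 30;0 0 -3 0 30;0 0 -6 0 30;0 0 -9 0 30;0 0 -12 0 30;0 0 -12 0 30"}}

```text
time_s: 12.1
eef_pos: [490.5, -142.7, 179.8]
ee_rot: [0.003, -0.018, 1.0, -0.002]
force: [-0.7, 0.7, -0.3]
grip_width: 0.477
```

```bash
python3 - <<'E'
from h import *
go([560,191.3,177],41.8)
E
```

```text
pos [ 490.5 -142.7  179.8] jawyaw 92.0 q6 -2.12 SHIFT [-8.13 33.14  0.19] TWIST 50.2 t 12.1 grip 0.48 F [-0.7  0.7 -0.3]
```

{"op": "step_arm", "data": {"plan": "-0.6 2.4 0 5 30;-1.5 6 0 12 30;-2.4 9.6 0 19 30;-3.3 13.4 0 26 30;-4.2 17.2 0 33 30;-5.2 21.2 0 40 30;-6.2 25.2 0 46 30;-7.2 29.3 0 50 30;-7.9 32.2 0 50 30;-8.1 33.1 0 50 30"}}

```text
time_s: 13.1
eef_pos: [557.8, 194.2, 174.6]
ee_rot: [-0.001, 0.405, 0.914, -0.0]
force: [0.4, 0.0, -0.6]
grip_width: 0.471
```

{"op": "step_arm", "data": {"plan": "0 0 0 0 30;0 0 0 0 30;0 0 0 0 30;0 0 0 0 30"}}

```text
time_s: 13.5
eef_pos: [558.3, 190.6, 175.4]
ee_rot: [0.0, 0.407, 0.913, -0.0]
force: [-0.0, 0.3, -1.7]
grip_width: 0.481
```

```bash
python3 - <<'E'
from h import *
go([559.8,191.2,56.5],41.8);holes();go([559.8,191.2,56.5],41.8)
E
```

```text
pos [558.3 190.6 175.4] jawyaw 42.0 q6 -0.6 SHIFT [-0.06  0.15 11.89] TWIST 0.2 t 13.5 grip 0.48 F [-0.   0.3 -1.7]
hole 1 px (279, 262) [16  7  1  1  1] [595.8 154.3] exp (598.8, 148.0)
hole 2 px (279, 202) [  6   5  16  16 202] [558.6 191.8] exp (560.1, 191.3)
hole 3 px (279, 135) [  5   5  18  18 242] [520.4 234.4] exp (521.5, 234.5)
hole 4 px (280, 59) [  4   5  18  20 293] [482.4 276.9] exp (482.8, 277.8)
pos [558.3 190.8 175.5] jawyaw 42.0 q6 -0.6 SHIFT [-0.07  0.14 11.9 ] TWIST 0.2 t 13.55 grip 0.48 F [ 0.4  0.4 -0.5]
```

{"op": "step_arm", "data": {"plan": "-0.1 0.1 3 0 30;-0.1 0.1 6 0 30;-0.1 0.1 7.5 0 30;-0.1 0.1 8.5 0 30;-0.1 0.1 9.5 0 30;-0.1 0.1 10.5 0 30;-0.1 0.1 11.3 0 30;-0.1 0.1 11.8 0 30;-0.1 0.1 11.8 0 30"}}

```text
time_s: 14.45
eef_pos: [559.7, 191.6, 57.1]
ee_rot: [0.0, 0.406, 0.914, 0.0]
force: [0.2, -0.5, -0.2]
grip_width: 0.48
```

```bash
python3 - <<'E'
from h import *
go([559.5,191.3,56.5],41.8)
E
```

```text
pos [559.7 191.6  57.1] jawyaw 42.0 q6 -0.6 SHIFT [-0.01 -0.04  0.06] TWIST 0.2 t 14.45 grip 0.48 F [ 0.2 -0.5 -0.2]
```

{"op": "step_arm", "data": {"plan": "0 0 0.05 0 100;0 0 0.05 0 100;0 0 0.05 0 100;0 0 0.05 0 100;0 0 -2 0 100;0 0 -6 0 100;0 0 -10 0 100;0 0 -13 0 100;0 0 -13 0 100;0 0 -13 0 100"}}

```text
time_s: 15.45
eef_pos: [559.6, 191.6, 187.3]
ee_rot: [0.0, 0.407, 0.914, 0.0]
force: [-1.1, -1.1, -1.0]
grip_width: 0.996
```

```bash
python3 - <<'E'
from h import *
mops();go([604.3,-137.1,177],92.1)
E
```

```text
[247. 247. 247.] [560.  193.6] 21.7 79.5
[247. 245. 122.] [599.1 149.1] 22.2 79.4
pos [559.2 191.5 186.3] jawyaw 42.0 q6 -0.6 SHIFT [-27.43 -18.65   0.93] TWIST -50.1 t 15.5 grip 1.0 F [ 0.3  0.1 -0.9]
```

{"op": "step_arm", "data": {"plan": "-2 -1.4 1 -4 100;-5.4 -3.7 1 -11 100;-8.8 -6 1 -18 100;-12.2 -8.3 1 -25 100;-15.6 -10.6 1 -32 100;-19 -12.9 1 -39 100;-22.5 -15.3 1 -46 100;-25.6 -17.4 1 -50 100;-27.1 -18.4 1 -50 100;-27.4 -18.6 1 -50 100"}}

```text
time_s: 16.5
eef_pos: [604.6, -137.8, 175.8]
ee_rot: [-0.001, -0.016, 1.0, 0.0]
force: [-0.4, 1.4, -0.3]
grip_width: 0.999
```

{"op": "step_arm", "data": {"plan": "0 0 1 0 100;0 0 2.5 0 100;0 0 2.5 0 100;0 0 2.5 0 100;0 0 2.5 0 100"}}

```text
time_s: 17.0
eef_pos: [605.2, -135.7, 152.9]
ee_rot: [0.0, -0.018, 1.0, -0.0]
force: [0.8, 0.6, 0.3]
grip_width: 1.002
```

```bash
python3 - <<'E'
from h import *
go([604.3,-137.1,56],92.1);mops();go([604.3,-137.1,56],92.1)
E
```

```text
pos [ 605.2 -135.7  152.9] jawyaw 92.1 q6 -2.02 SHIFT [ 0.11 -0.13  9.69] TWIST -0.0 t 17.0 grip 1.0 F [0.8 0.6 0.3]
[ 68. 113. 234.] [ 546.7 -139.5] 21.7 79.5
[246.  80.  79.] [ 604.5 -137.5] 21.8 79.5
pos [ 605.2 -136.   153. ] jawyaw 92.1 q6 -2.02 SHIFT [ 0.11 -0.11  9.7 ] TWIST -0.0 t 17.05 grip 1.0 F [ 0.5 -0.3  0.7]
```

{"op": "step_arm", "data": {"plan": "0.1 -0.1 3 0 100;0.1 -0.1 6 0 100;0.1 -0.1 8.5 0 100;0.1 -0.1 9.6 0 100;0.1 -0.1 9.6 0 100;0.1 -0.1 9.6 0 30;0.1 -0.1 9.6 0 30;0.1 -0.1 9.6 0 30;0.1 -0.1 9.6 0 30;0.1 -0.1 9.6 0 30"}}

```text
time_s: 18.05
eef_pos: [604.6, -137.7, 57.7]
ee_rot: [0.001, -0.018, 1.0, -0.0]
force: [-0.9, 0.5, 6.0]
grip_width: 0.478
```

{"op": "step_arm", "data": {"plan": "0 0 0 0 30;0 0 -1 0 30;0 0 -3 0 30;0 0 -6 0 30;0 0 -9 0 30;0 0 -12 0 30;0 0 -12 0 30"}}

```text
time_s: 18.75
eef_pos: [605.5, -138.1, 181.4]
ee_rot: [0.004, -0.018, 1.0, -0.002]
force: [0.4, -0.8, -1.4]
grip_width: 0.475
```

```bash
python3 - <<'E'
from h import *
go([521.2,234.5,179],41.8)
E
```

```text
pos [ 605.5 -138.1  181.4] jawyaw 92.0 q6 -2.02 SHIFT [ 7.1  37.53  0.06] TWIST 50.2 t 18.75 grip 0.48 F [ 0.4 -0.8 -1.4]
```

{"op": "step_arm", "data": {"plan": "0.6 3 0 5 30;1.4 7.2 0 12 30;2.2 11.4 0 19 30;3 15.8 0 26 30;3.8 20.2 0 33 30;4.7 24.6 0 40 30;5.5 29 0 46 30;6.3 33.4 0 50 30;6.9 36.6 0 50 30;7.1 37.5 0 50 30"}}

```text
time_s: 19.75
eef_pos: [518.4, 237.5, 176.0]
ee_rot: [-0.0, 0.405, 0.914, -0.0]
force: [2.0, -0.4, -1.0]
grip_width: 0.479
```

{"op": "step_arm", "data": {"plan": "0 0 0 0 30;0 0 0 0 30;0 0 0 0 30;0 0 0 0 30"}}

```text
time_s: 20.15
eef_pos: [520.1, 233.7, 176.2]
ee_rot: [-0.0, 0.407, 0.913, -0.0]
force: [-0.5, -0.4, -1.6]
grip_width: 0.475
```

```bash
python3 - <<'E'
from h import *
go([520.9,234.5,57.7],41.8);holes();go([520.9,234.5,57.7],41.8)
E
```

```text
pos [520.1 233.7 176.2] jawyaw 41.9 q6 -0.52 SHIFT [1.000e-02 1.200e-01 1.185e+01] TWIST 0.1 t 20.15 grip 0.47 F [-0.5 -0.4 -1.6]
hole 1 px (278, 314) [20 19  4  4  5] [609.8 146.8] exp (598.8, 148.0)
hole 2 px (279, 261) [13  0  8 11 14] [556.4 199.4] exp (560.1, 191.3)
hole 3 px (279, 201) [  5   5  16  16 195] [519.8 235. ] exp (521.5, 234.5)
hole 4 px (279, 134) [  5   5  17  18 235] [481.7 277.6] exp (482.8, 277.8)
pos [520.1 233.8 176.3] jawyaw 42.0 q6 -0.52 SHIFT [-1.000e-02  1.100e-01  1.186e+01] TWIST 0.2 t 20.2 grip 0.48 F [ 0.9  0.3 -1.5]
```

{"op": "step_arm", "data": {"plan": "0 0.1 3 0 30;0 0.1 6 0 30;0 0.1 7.5 0 30;0 0.1 8.5 0 30;0 0.1 9.5 0 30;0 0.1 10.5 0 30;0 0.1 11.3 0 30;0 0.1 11.8 0 30;0 0.1 11.8 0 30"}}

```text
time_s: 21.1
eef_pos: [520.6, 235.4, 58.2]
ee_rot: [0.0, 0.406, 0.914, 0.0]
force: [0.4, -0.9, -0.8]
grip_width: 0.476
```

```bash
python3 - <<'E'
from h import *
go([520.9,234.5,57.7],41.8)
E
```

```text
pos [520.6 235.4  58.2] jawyaw 42.0 q6 -0.51 SHIFT [-0.09 -0.04  0.05] TWIST 0.2 t 21.1 grip 0.48 F [ 0.4 -0.9 -0.8]
```

{"op": "step_arm", "data": {"plan": "0 0 0.05 0 100;0 0 0.05 0 100;0 0 0.05 0 100;0 0 0.05 0 100;0 0 -2 0 100;0 0 -6 0 100;0 0 -10 0 100;0 0 -13 0 100;0 0 -13 0 100;0 0 -13 0 100"}}

```text
time_s: 22.1
eef_pos: [520.4, 235.4, 188.3]
ee_rot: [0.0, 0.406, 0.914, 0.0]
force: [0.4, 0.2, 0.0]
grip_width: 0.999
```

```bash
python3 - <<'E'
from h import *
mops();go([546.7,-139.5,178],92.1)
E
```

```text
[246.  76.  75.] [521.3 236.6] 21.7 79.4
[247. 247. 247.] [559.7 193.6] 21.9 79.4
[247. 244. 120.] [599.3 149. ] 22.1 79.4
pos [520.  235.3 187.3] jawyaw 42.0 q6 -0.51 SHIFT [-29.63 -23.11   0.94] TWIST -50.1 t 22.15 grip 1.0 F [-0.7 -0.5  0.3]
```

{"op": "step_arm", "data": {"plan": "-2.2 -1.7 1 -4 100;-5.8 -4.5 1 -11 100;-9.5 -7.4 1 -18 100;-13.2 -10.3 1 -25 100;-16.9 -13.2 1 -32 100;-20.6 -16.1 1 -39 100;-24.3 -19 1 -46 100;-27.6 -21.5 1 -50 100;-29.2 -22.8 1 -50 100;-29.6 -23.1 1 -50 100"}}

```text
time_s: 23.15
eef_pos: [546.4, -141.1, 176.6]
ee_rot: [-0.001, -0.016, 1.0, 0.001]
force: [-0.2, -0.0, -0.1]
grip_width: 0.999
```

{"op": "step_arm", "data": {"plan": "0 0 1 0 100;0 0 2.5 0 100;0 0 2.5 0 100;0 0 2.5 0 100;0 0 2.5 0 100"}}

```text
time_s: 23.65
eef_pos: [547.3, -138.5, 153.7]
ee_rot: [0.0, -0.018, 1.0, -0.0]
force: [0.3, 0.3, -0.6]
grip_width: 1.0
```

```bash
python3 - <<'E'
from h import *
mops();go([546.7,-139.5,56],92.1)
E
```

```text
[ 69. 112. 228.] [ 546.7 -139.4] 21.7 79.5
pos [ 547.4 -138.7  153.8] jawyaw 92.1 q6 -2.06 SHIFT [ 0.08 -0.07  9.78] TWIST -0.0 t 23.7 grip 1.0 F [-0.1 -0.3  0.6]
```

{"op": "step_arm", "data": {"plan": "0.1 -0.1 3 0 100;0.1 -0.1 6 0 100;0.1 -0.1 8.5 0 100;0.1 -0.1 9.7 0 100;0.1 -0.1 9.7 0 100;0.1 -0.1 9.7 0 30;0.1 -0.1 9.7 0 30;0.1 -0.1 9.7 0 30;0.1 -0.1 9.7 0 30;0.1 -0.1 9.7 0 30"}}

```text
time_s: 24.7
eef_pos: [546.7, -140.4, 57.6]
ee_rot: [0.001, -0.018, 1.0, -0.001]
force: [-1.1, -0.1, 6.3]
grip_width: 0.482
```

{"op": "step_arm", "data": {"plan": "0 0 0 0 30;0 0 -1 0 30;0 0 -3 0 30;0 0 -6 0 30;0 0 -9 0 30;0 0 -12 0 30;0 0 -12 0 30"}}

```text
time_s: 25.4
eef_pos: [547.6, -140.8, 181.1]
ee_rot: [0.004, -0.018, 1.0, -0.002]
force: [1.0, 0.2, -0.5]
grip_width: 0.479
```

```bash
python3 - <<'E'
from h import *
go([482.4,277.5,179],41.8)
E
```

```text
pos [ 547.6 -140.8  181.1] jawyaw 92.0 q6 -2.07 SHIFT [5.030e+00 4.204e+01 2.000e-02] TWIST 50.2 t 25.4 grip 0.48 F [ 1.   0.2 -0.5]
```

{"op": "step_arm", "data": {"plan": "0.4 3.2 0 5 30;1 8 0 12 30;1.5 12.8 0 19 30;2.1 17.8 0 26 30;2.7 22.8 0 33 30;3.3 27.8 0 40 30;3.9 32.8 0 46 30;4.5 37.6 0 50 30;4.9 41 0 50 30;5 42 0 50 30"}}

```text
time_s: 26.4
eef_pos: [479.9, 280.6, 176.0]
ee_rot: [-0.0, 0.405, 0.914, -0.0]
force: [0.7, 0.0, -0.6]
grip_width: 0.473
```

{"op": "step_arm", "data": {"plan": "0 0 0 0 30;0 0 0 0 30;0 0 0 0 30;0 0 0 0 30"}}

```text
time_s: 26.8
eef_pos: [481.6, 276.7, 176.3]
ee_rot: [0.0, 0.407, 0.913, -0.0]
force: [0.2, 0.8, -1.4]
grip_width: 0.481
```

```bash
python3 - <<'E'
from h import *
holes();go([482.1,277.5,57.6],41.8)
E
```

```text
hole 1 px (278, 360) [19  9  2  2  4] [598.6 156.4] exp (598.8, 148.0)
hole 2 px (278, 313) [ 8 21  1  1  1] [560.6 181.1] exp (560.1, 191.3)
hole 3 px (279, 260) [  0   0  21  14 172] [512.6 238.6] exp (521.5, 234.5)
hole 4 px (279, 201) [  5   5  17  16 195] [481.2 278.2] exp (482.8, 277.8)
pos [481.6 276.9 176.4] jawyaw 41.9 q6 -0.42 SHIFT [1.000e-02 8.000e-02 1.188e+01] TWIST 0.1 t 26.85 grip 0.47 F [-0.1 -0.2 -1.3]
```

{"op": "step_arm", "data": {"plan": "0 0.05 3 0 30;0 0.05 6 0 30;0 0.05 7.5 0 30;0 0.05 8.5 0 30;0 0.05 9.5 0 30;0 0.05 10.5 0 30;0 0.05 11.3 0 30;0 0.05 11.8 0 30;0 0.05 11.8 0 30"}}

```text
time_s: 27.75
eef_pos: [481.7, 278.2, 58.1]
ee_rot: [0.0, 0.406, 0.914, 0.0]
force: [-0.6, -0.5, -1.6]
grip_width: 0.475
```

{"op": "step_arm", "data": {"plan": "0 0 0.05 0 100;0 0 0.05 0 100;0 0 0.05 0 100;0 0 0.05 0 100;0 0 -2 0 100;0 0 -6 0 100;0 0 -10 0 100;-2 0 -14 0 100;-6 0 -18 0 100;-6 0 -18 0 100"}}

```text
time_s: 28.75
eef_pos: [524.8, 231.8, 242.8]
ee_rot: [0.004, 0.408, 0.913, 0.002]
force: [-0.1, 0.7, 0.1]
grip_width: 1.003
```

{"op": "step_arm", "data": {"plan": "0 0 0 0 100;0 0 0 0 100;0 0 0 0 100"}}

```text
time_s: 29.05
eef_pos: [520.8, 234.2, 236.8]
ee_rot: [-0.001, 0.406, 0.914, -0.001]
force: [0.3, -0.0, -0.5]
grip_width: 0.999
```

```bash
python3 - <<'E'
from h import *
c,p,W=mops();cv2.imwrite("pics/w5.png",p[:,:,::-1]);go([500,250,200])
q,_=cams.capture("scene");cv2.imwrite("pics/s5.png",cv2.resize(q[200:360,150:290,::-1],None,fx=3.5,fy=3.5,interpolation=cv2.INTER_CUBIC))
E
```

```text
[ 70. 119. 240.] [482.4 279.5] 21.6 79.5
[246.  76.  75.] [521.5 236.6] 21.8 79.4
[247. 247. 247.] [559.9 193.5] 21.8 79.3
[247. 245. 121.] [599.5 149.4] 22.1 79.4
pos [521.  234.2 237.1] jawyaw 42.1 q6 -0.52 SHIFT [ 2.57 -0.49  3.71] TWIST 0 t 29.1 grip 1.0 F [-0.6  0.2 -0.5]
```

View pics/w5.png

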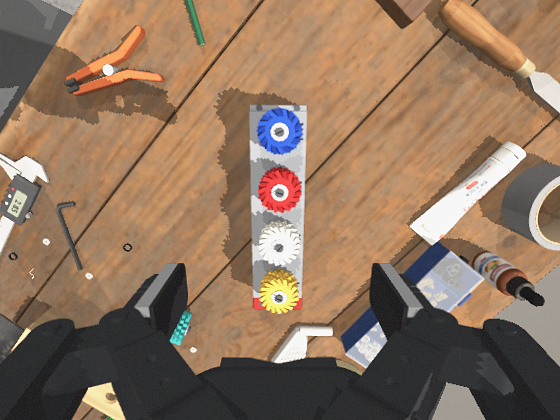

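View pics/s5.png

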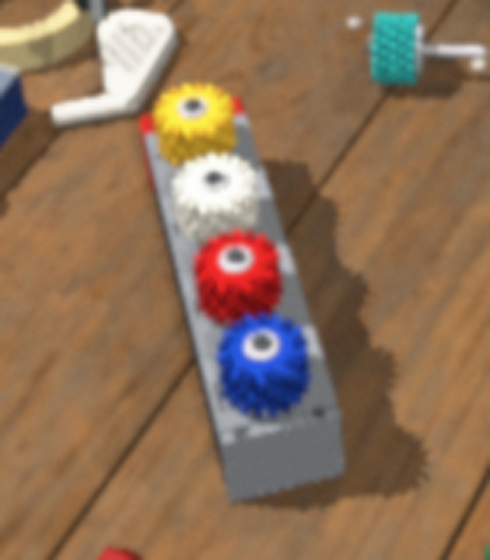

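```bash
python3 -c "from rig import workorder;print(workorder.finish_job())"
```

```text
the job is handed in; nothing more can be done
None
```

All four mops are in the aluminium rack in the order you asked for: yellow next to the red end, then white, red and blue. The job was handed in at about 29 s of the 106 s allowed.

- **Position:** in the last camera check each mop was within about 2.5 mm of its hole centre (limit 8 mm). White and red were the farthest off, at about 2 mm.
- **Seating:** all four disc tops measured 79.3–79.5 mm above the bench, against 80 mm when fully home. The same offset showed on the storage block, so I take the shanks as fully home. In the last pictures all four stand upright with the gripper clear. I judged uprightness by eye and did not measure the tilt angle.
- **Calibration:** repeated readings of the rack holes differed by 1–2 mm, within the stated camera accuracy.
- **Look-alikes:** the green and teal ones stood upright in the first pictures and were lying on the bench before my first grasp. I did not touch them.

No check failed, and the system gave no verdict on hand-in.

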